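Lock the beaker arm at its longest setting and load the beaker

TASK

The telescopic beaker arm beside the chromatograph was left unlocked between two of its holes, its brass spring button hidden under the sleeve. Draw the arm out slowly to its longest setting, where the button clicks fully out through the last hole, the one nearest the post; it will also pop up in the middle hole on the way and must be squeezed in again there. Never wrench the arm against the button; then stand the empty glass beaker upright in the ring at the end of the locked arm, setting it down gently, and leave the vial block, mouse and timer where they are.

Things in the scene. Friction and masses are not known exactly. Their poses are not given: they have to be found in the camera images.
- drip_stand: Fixed stand: grey foot plate 110 x 150 x 12 mm, steel post, black clamp head 40 mm wide, its top 108 mm above the bench. Origin on the bench under the post's axis, z up. A telescopic arm leaves the head along the stand's -y ('outward', roughly to the robot's right), level, its axis 90 mm above the bench: an inner rod clamped in the head, and the sleeve over it.
- beaker_arm: The sliding part of the arm: bare metal sleeve, square tube 26 x 26 mm, with the ring at its outer end (origin of no use: use the points). It slides on the rod with 3 to 5 N of friction. The rod is clamped more or less deep in the head, so how far the sleeve has to go to a click is not known: at the start 8 to 32 mm to the middle hole, from there 40 mm to the last.
- sleeve_hole (a point): Point on the sleeve's axis at its middle hole; moves with the sleeve, axes of drip_stand (-y outward). The near face (-x) of the sleeve has three 10 mm holes: 40 mm outward of here, here, and the last 40 mm inward. The sleeve reaches 61 mm inward, 100 mm outward. A finger over a hole keeps the button from popping out there. The bare stretch 55 to 90 mm outward is free to grip.
- snap_button (a joint): Brass spring button, 9 mm, coned nose, in the rod's near side (-x). In m: 0 = fully out, 4 mm proud of the sleeve and locking it dead; 0.004 = flush; 0.006 = riding under the sleeve's wall, as at the start. Spring 3 N (out) to 6 N (in). It pops out when a hole comes over it. Squeezed flush by fingers that grip the sleeve there, it slips under the wall again at a pull of 10 to 15 N.
- sleeve_ring (a point): Centre of the inner floor of the blue ring holder at the sleeve's outer end, 133 mm outward of sleeve_hole, 81 mm above the bench; moves with the sleeve, axes of drip_stand. Bore 52 mm, rim 16 mm above this floor, outside 59 mm. Its y in the frame of drip_stand is -0.268 to -0.294 with the button in the middle hole, -0.308 to -0.334 with it in the last hole.
- beaker_centre (a point): Centre of the loose empty glass beaker, half-way up (30 mm above its base). Near-straight wall, 46 mm across, 60 mm tall, about 45 g; stands upright on the bench to the right of the arm. z up.
- beaker: The beaker as one part; origin at the centre of its underside.
- vial_block: Loose aluminium vial block with small vials, 48 x 112 x 38 mm, behind the arm; origin at the centre of its underside. Leave alone.
- mouse: Loose black computer mouse, 110 x 57 x 38 mm, behind the arm; origin at the centre of its underside. Leave alone.
- timer: Loose white bench timer, 31 x 64 x 58 mm, standing behind the arm; origin at the centre of its underside. Leave alone.
There are look-alikes about, which are no part of the job. What is shaped like the beaker but purple is not meant.

How it is judged:
By the outcome, as a careful person would: the job done as asked, in the order asked, and still so for the second after the job is handed in, with the robot touching nothing.
It also fails if it takes over 72 s, if anything falls off the work surface, if the arm or the gripper's body presses on something with over 40 N, if the wrist force passes 120 N, or if a joint passes its speed limit or range.

ROBOT

A 6-joint arm with a two-finger parallel gripper is mounted at the origin on a cart in front of the work surface, level with it; the furniture and walls round the work are solid. World frame = base frame: x ahead of the robot, y to its left, z up, the work surface at z = 0. Lengths are in m, angles in rad, forces in N, time in s.
With the tool pointing down it reaches from about 0.35 to 0.85 m from the base axis. Payload 8.1 kg.
Tool frame: the origin (TCP) lies midway between the tips of the shut fingers; the grasp point (between the pads) lies 19 mm behind it; z points along the fingers, y is the line along which they close (so a half turn about z gives the same grasp; the last joint's range is limited). The gripper opens to 93 mm and grips with 3 to 60 N. Pads are 15 mm wide; open, the fingers measure 128 mm over their backs; the gripper's body (75 mm by 188 mm) begins 65 mm behind the grasp point.
Start: joints at [1.24, 0.13, 1.488, -0, 1.523, -0.085], TCP at [0.146, 0.582, 0.219] pointing down, gripper open.
Joint ranges: [-2.96, 2.96], [-0.89, 2.26], [0.02, 2.5], [-1.34, 4.48], [0, 2.73], [-2.66, 2.66]. Speed limits (rad/s): [2.39, 2.39, 2.79, 3.14, 3.14, 3.14].

INTERFACE

Orientations are given as a rotation vector (axis times angle).
In Python, from plant import read_state, read_camera, camera_model, close_job gives the robot as it stands. The module is installed in compiled form; this text tells all that it offers.
- The arm moves only by the tool carry_out, never from a script. Its argument "moves" is a list of rows, each an object of numbers: "jaw": the finger opening in m, from 0 to 0.093; "dx", "dy", "dz": the shift along the tool's x, y, z in m; "yaw": the turn about the tool's z in rad. In form: [{"jaw": .., "dx": .., "dy": .., "dz": .., "yaw": ..}, ...]. A call has 1 to 8 rows; each row shifts and turns the commanded pose from where the row before left it, along the tool's axes as they then stand; what a row does not reach is not made up. A row lasts 1/8 s, in which the tool goes at most 62.5 mm and 10.7 degrees, less where a joint would pass 70% of its speed; a pose out of reach is approached as far as the arm can. A call is refused whole if a number of a shift passes 0.0625 or a number of a turn 0.188, either way. A call with a gripper value outside its range is refused whole. The fingers move at their own pace and stop on an object; "grip_force" is the grip in N (left out, the last holds). Time passes only in rows, so rows that do not move let the fingers close. It gives the time, the measured TCP pose, the force, the opening and the grip force at its end, in the units of the state.
- read_state(): the state, without advancing time (a new reading comes with each control period).
- read_camera(name): name is "scene" or "top" or "wrist"; returns the picture (480x640x3 uint8, red, green, blue); there is no depth.
- camera_model(name): a dict with "camera_matrix" (3x3 intrinsics, pixels), "k1" (the pictures are not rectified: a ray, as slopes to the right and down, at radius r is drawn at 1 + k1 r^2 times it, then the intrinsics apply), "view" (4x4, takes a point from world to camera coordinates). Camera axes: x right, y up, looking along -z (the intrinsics and any distortion apply to the point x, -y, -z); pixel columns grow to the right and rows downward; lengths in m; the calibration is good to about 2 mm. A picture is of the moment at which its call begins: read the wrist's pose just before it. camera_model takes no time and is no camera call; for the wrist camera it gives the pose at the moment of the call.
- close_job(): hands the job in; it is judged then, once.
The state is a dict: "t": time; "q": joint angles; "dq": joint speeds; "joint_torque": joint torques, N m; "tool_pos": TCP position; "orientation": TCP orientation; "force": force on the tool from outside, world axes, zero at the start; "wrist_torque": the same for the moment, N m; "opening": finger opening in m; "gripper_force": force on a finger pad.
Only numpy, scipy, OpenCV 4.12 (cv2) and the standard library are available. Lean on these libraries where they do the work, as an engineer would, in place of code of your own. Each camera call takes 0.05 s, during which the arm holds its last target. There are 200 camera calls.

## Working session

There is one attempt and no reset: what is moved stays moved. The work goes in short steps, Python scripts to look and compute and a tool call to move; the robot and the scene stay as the last step left them, time stands still between calls to the robot, and variables do not carry over. Pictures are saved under pics/ and viewed, at most 10 in all, crops included, and the job is handed in when it is done.

Besides the shell and the picture viewer there is one more tool, called after "Request:" as name(argument=value, ...) on one line, values as JSON. carry_out: Moves the arm, as the interface text tells. Its arguments: {"type":"object","properties":{"moves":{"type":"array","items":{"type":"object","properties":{"jaw":{"type":"number"},"dx":{"type":"number"},"dy":{"type":"number"},"dz":{"type":"number"},"yaw":{"type":"number"}}}},"grip_force":{"type":"number"}},"required":["moves"]}

```bash
mkdir -p pics; cat > h.py <<'E'
import numpy as np, cv2
from plant import *
def snap(n,f):
    m=camera_model(n); im=read_camera(n); cv2.imwrite('pics/'+f+'.png',im[:,:,::-1]); np.save('pics/'+f+'.npy',dict(K=m['camera_matrix'],k1=m['k1'],V=m['view']),allow_pickle=True)
    return im
def mod(f): return np.load('pics/'+f+'.npy',allow_pickle=True).item()
def ray(f,u,v):
    m=mod(f);K=np.array(m['K']);V=np.array(m['V'])
    d=cv2.undistortPoints(np.array([[[u,v]]],float),K,np.array([m['k1'],0,0,0,0.]))[0,0]
    # model: distorted=(1+k1 r^2)*r
    R=V[:3,:3];c=-R.T@V[:3,3]
    return c,R.T@np.array([d[0],-d[1],-1])
def atz(f,u,v,z):
    c,d=ray(f,u,v);return c+d*(z-c[2])/d[2]
def tri(obs):
    A=0;b=0
    for f,u,v in obs:
        c,d=ray(f,u,v);d=d/np.linalg.norm(d);P=np.eye(3)-np.outer(d,d);A=A+P;b=b+P@c
    return np.linalg.solve(A,b)
def proj(f,p):
    m=mod(f);V=np.array(m['V']);K=np.array(m['K']);q=V[:3,:3]@np.array(p)+V[:3,3]
    s=np.array([q[0],-q[1]])/-q[2];s=s*(1+m['k1']*(s@s));return (K@np.array([s[0],s[1],1]))[:2]
E
python3 - <<'E'
from h import *
for n in('scene','top'): snap(n,n+'0'); print(n,mod(n+'0')['V'].round(2).tolist() if hasattr(mod(n+'0')['V'],'round') else mod(n+'0'))
s=read_state();print(s)
E
```

```text
scene [[0.89, -0.45, -0.02, -0.51], [0.28, 0.51, 0.81, -0.21], [-0.35, -0.73, 0.58, -0.76], [0.0, 0.0, 0.0, 1.0]]
top [[-0.02, -1.0, -0.0, -0.03], [0.97, -0.02, 0.23, -0.59], [-0.23, -0.0, 0.97, -0.83], [0.0, 0.0, 0.0, 1.0]]
{'t': 0.1, 'q': array([ 1.23955079e+00,  1.31090757e-01,  1.48912491e+00, -1.23400380e-05,
        1.52296766e+00, -8.54376221e-02]), 'dq': array([-1.04641990e-03, -1.56992740e-03, -2.67168108e-03,  1.30942079e-03,
        7.50675107e-05, -5.76804097e-04]), 'joint_torque': array([ 7.86134660e-04, -5.61340964e+01, -4.93094230e+01,  7.69812497e-02,
        2.92516494e-02, -1.24365956e-04]), 'tool_pos': array([0.14585144, 0.58150595, 0.21771424]), 'orientation': array([-3.85102929e-01, -3.11757963e+00,  2.44835887e-03]), 'force': array([ 0.03507541,  0.01941433, -0.38865861]), 'wrist_torque': array([-0.04096573, -0.02356688, -0.03296546]), 'gripper_force': 0.0, 'opening': 0.09316520071077904}
```

View pics/scene0.png

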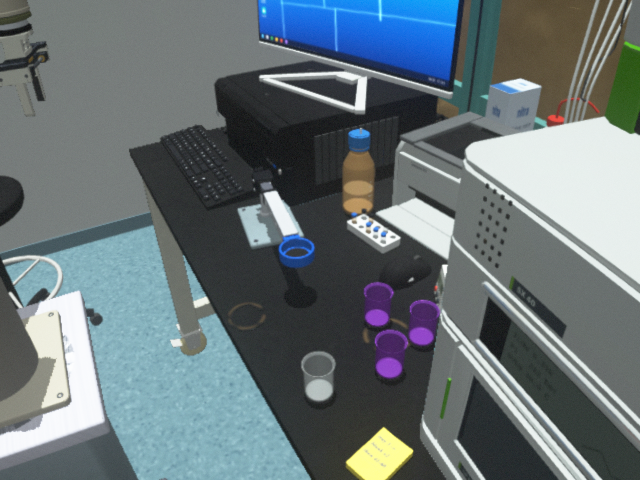

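View pics/top0.png

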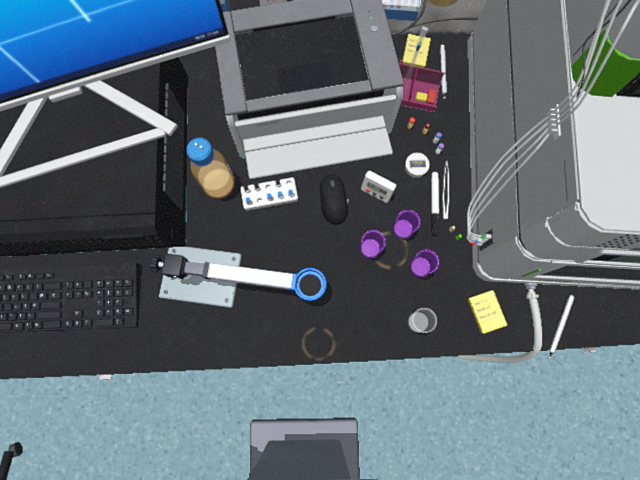

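The arm runs from the clamp head at top (175,265) to the ring at (309,284). The glass beaker is at (423,320) in top and (318,378) in scene, and the purple ones stand behind it. Next I'll enlarge crops.

```bash
python3 - <<'E'
from h import *
t=cv2.imread('pics/top0.png')[235:355,145:345]; s=cv2.imread('pics/scene0.png')[160:300,230:330]
cv2.imwrite('pics/ct.png',cv2.resize(t,None,fx=4,fy=4,interpolation=cv2.INTER_CUBIC))
b=cv2.imread('pics/top0.png')[290:350,390:470]; c=cv2.imread('pics/scene0.png')[340:420,280:360]
a=cv2.resize(s,None,fx=4,fy=4,interpolation=cv2.INTER_CUBIC)
b=cv2.resize(b,(320,240),interpolation=cv2.INTER_CUBIC);c=cv2.resize(c,(320,320),interpolation=cv2.INTER_CUBIC)
cv2.imwrite('pics/cs.png',np.hstack([a,np.vstack([b,c])]))
for z in(.09,.103,.097): print(z,atz('top0',309,284,z),atz('scene0',296,243,z))
print(atz('top0',423,320,.06),atz('scene0',318,360,.06))
E
```

```text
0.09 [ 0.50863486 -0.03586017  0.09      ] [ 0.51930882 -0.0141814   0.09      ]
0.103 [ 0.5067739  -0.03600125  0.103     ] [ 0.51236907 -0.03090357  0.103     ]
0.097 [ 0.50763281 -0.03593614  0.097     ] [ 0.51557203 -0.02318564  0.097     ]
[ 0.44185002 -0.24593669  0.06      ] [ 0.44711641 -0.24082348  0.06      ]
```

View pics/ct.png

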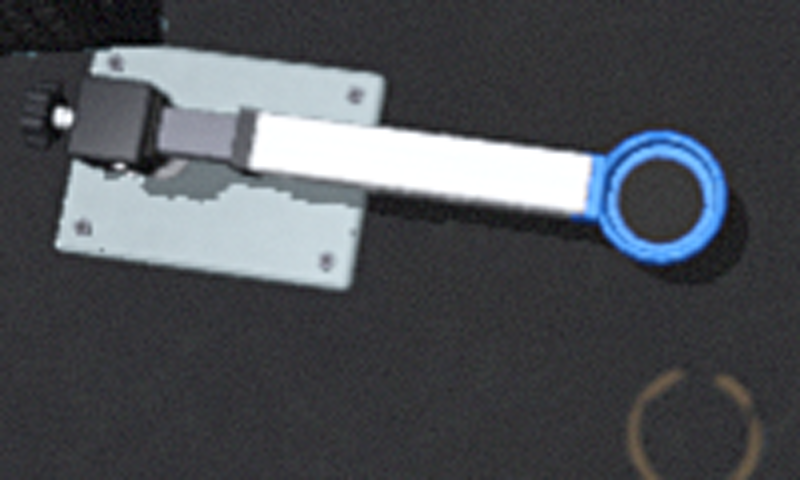

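View pics/cs.png

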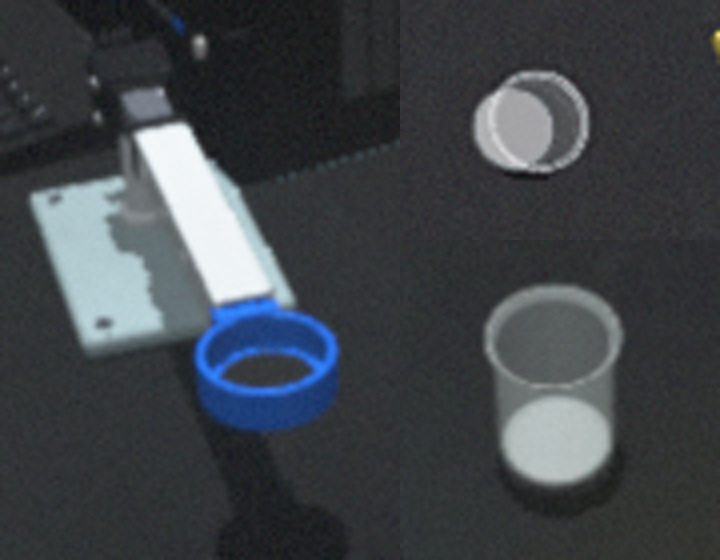

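```bash
python3 - <<'E'
from h import *
T=lambda u,v:('top0',145+u/4,235+v/4)
S=lambda u,v:('scene0',230+u/4,160+v/4)
print('ring',atz(*T(664,197),.097),atz(*S(267,350),.097),tri([T(664,197),S(267,350)]))
B=[('top0',425,320.2),('scene0',318.3,364.2)];print('beaker rim',[atz(*b,.06) for b in B],'base',atz('top0',418.3,322,.003),atz('scene0',319,390,.003))
a=atz(*T(587,184.5),.103);b=atz(*T(258,142),.103);print('sleeve out end',a,'in',b,'collar',atz(*T(233,138),.103),np.linalg.norm(a-b))
d=(a-b)/np.linalg.norm(a-b);print(d,'angle from -y',np.arctan2(d[0],-d[1]))
print('scene ends',atz(*S(242,303),.103),atz(*S(160,130),.103))
print('head top',atz(*T(122,122),.108))
for p in [(92,48,.012),(383,75,.012),(350,290,.012),(57,248,.012)]: print('foot',atz(*T(*p[:2]),p[2]))
c=atz(*T(664,197),.097);print('wrist K',camera_model('wrist')['view'].round(3).tolist(),camera_model('wrist')['camera_matrix'].round(0).tolist())
E
```

```text
ring [ 0.50711596 -0.03953823  0.097     ] [ 0.51134758 -0.03542146  0.097     ] [ 0.50794709 -0.0399694   0.10073844]
beaker rim [array([ 0.44140878, -0.24963164,  0.06      ]), array([ 0.44410227, -0.24776764,  0.06      ])] base [ 0.44167267 -0.24941588  0.003     ] [ 0.444152   -0.24680509  0.003     ]
sleeve out end [ 0.51250246 -0.00511966  0.103     ] in [0.53435169 0.14359044 0.103     ] collar [0.53637514 0.15501557 0.103     ] 0.15030662710715967
[-0.14536441 -0.98937818  0.        ] angle from -y -0.1458812812302427
scene ends [ 0.51290068 -0.00729777  0.103     ] [0.53749805 0.14512413 0.103     ]
head top [0.54363645 0.20445664 0.108     ]
foot [0.60022034 0.25055799 0.012     ]
foot [0.58362304 0.10189756 0.012     ]
foot [0.47572449 0.11632915 0.012     ]
foot [0.49864428 0.2628049  0.012     ]
wrist K [[0.242, 0.97, -0.001, -0.598], [-0.933, 0.233, -0.274, 0.035], [-0.266, 0.067, 0.962, -0.39], [0.0, 0.0, 0.0, 1.0]] [[357.0, 0.0, 316.0], [0.0, 357.0, 237.0], [0.0, 0.0, 1.0]]
```

Request:
carry_out(moves=[{"jaw":0.093,"yaw":0.184},{"yaw":0.184},{"yaw":0.184},{"yaw":0.184},{"yaw":0.184},{"yaw":0.184},{"yaw":0.184},{"yaw":0.184}])

```text
invalid input at $.moves[0]: expected keys jaw, dx, dy, dz, yaw
```

Request:
carry_out(moves=[{"dx":-0.0416,"dy":0.0374},{"dx":-0.0416,"dy":0.0374},{"dx":-0.0416,"dy":0.0374},{"dx":-0.0416,"dy":0.0374},{"dx":-0.0416,"dy":0.0374},{"dx":-0.0416,"dy":0.0374},{"dx":-0.0416,"dy":0.0374},{"dx":-0.0416,"dy":0.0374}])

```text
invalid input at $.moves[0]: expected keys jaw, dx, dy, dz, yaw
```

Request:
carry_out(moves=[{"dx":-0.0416,"dy":0.0374},{"dx":-0.0416,"dy":0.0374},{"dx":-0.0416,"dy":0.0374},{"dx":-0.0416,"dy":0.0374},{"dx":0}])

```text
invalid input at $.moves[0]: expected keys jaw, dx, dy, dz, yaw
```

```bash
python3 - <<'E'
from h import *
s=read_state();snap('wrist','w1');print(s['t'],s['tool_pos'],s['orientation'],s['force'],s['q'])
for p in [(.5274,.0936,.103),(.517,.022,.103),(.508,-.038,.097)]: print(proj('w1',p))
E
```

```text
0.1 [0.14585144 0.58150595 0.21771424] [-3.85102929e-01 -3.11757963e+00  2.44835887e-03] [ 0.03507541  0.01941433 -0.38865861] [ 1.23955079e+00  1.31090757e-01  1.48912491e+00 -1.23400380e-05
  1.52296766e+00 -8.54376221e-02]
[ -8.12244245 633.29796844]
[-68.93611902 638.48740796]
[-113.92139615  635.76204616]
```

View pics/w1.png

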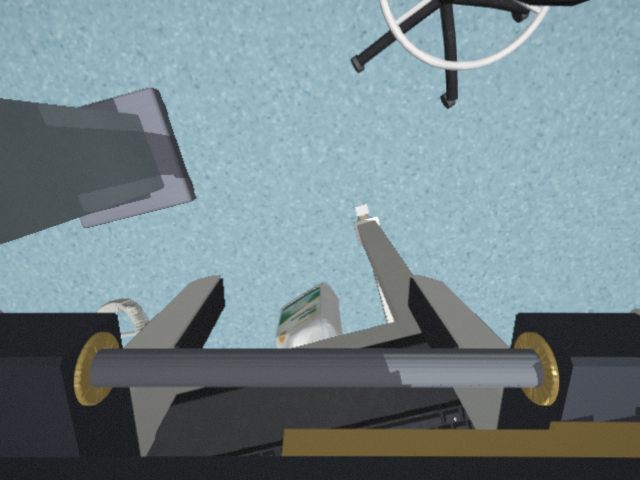

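That picture is still from the start pose, because every row needs all five keys and the calls were refused. It shows the floor, with the fingers at (190,330) and (440,330).

Request:
carry_out(moves=[{"jaw":0.093,"dx":0,"dy":0,"dz":0,"yaw":0.184},{"jaw":0.093,"dx":0,"dy":0,"dz":0,"yaw":0.184},{"jaw":0.093,"dx":0,"dy":0,"dz":0,"yaw":0.184},{"jaw":0.093,"dx":0,"dy":0,"dz":0,"yaw":0.184},{"jaw":0.093,"dx":0,"dy":0,"dz":0,"yaw":0.184},{"jaw":0.093,"dx":0,"dy":0,"dz":0,"yaw":0.184},{"jaw":0.093,"dx":0,"dy":0,"dz":0,"yaw":0.184},{"jaw":0.093,"dx":0,"dy":0,"dz":0,"yaw":0.184}])

```text
t: 1.15
tool_pos: [0.1459, 0.5817, 0.2182]
orientation: [2.384, 2.045, -0.001]
force: [0.2, 0.0, -0.1]
opening: 0.0929
gripper_force: 0.0
```

Request:
carry_out(moves=[{"jaw":0.093,"dx":-0.0416,"dy":0.0374,"dz":0,"yaw":0},{"jaw":0.093,"dx":-0.0416,"dy":0.0374,"dz":0,"yaw":0},{"jaw":0.093,"dx":-0.0416,"dy":0.0374,"dz":0,"yaw":0},{"jaw":0.093,"dx":-0.0416,"dy":0.0374,"dz":0,"yaw":0},{"jaw":0.093,"dx":-0.0416,"dy":0.0374,"dz":0,"yaw":0},{"jaw":0.093,"dx":-0.0416,"dy":0.0374,"dz":0,"yaw":0},{"jaw":0.093,"dx":-0.0416,"dy":0.0374,"dz":0,"yaw":0},{"jaw":0.093,"dx":-0.0416,"dy":0.0374,"dz":0,"yaw":0}])

```text
t: 2.15
tool_pos: [0.3938, 0.2073, 0.2186]
orientation: [2.378, 2.052, 0.001]
force: [0.8, 0.4, 0.4]
opening: 0.0928
gripper_force: 0.0
```

Request:
carry_out(moves=[{"jaw":0.093,"dx":-0.041,"dy":0.037,"dz":0,"yaw":0},{"jaw":0.093,"dx":-0.041,"dy":0.037,"dz":0,"yaw":0},{"jaw":0.093,"dx":-0.041,"dy":0.037,"dz":0,"yaw":0},{"jaw":0.093,"dx":-0.041,"dy":0.037,"dz":0,"yaw":0},{"jaw":0.093,"dx":0,"dy":0,"dz":0,"yaw":0},{"jaw":0.093,"dx":0,"dy":0,"dz":0,"yaw":0}])

```text
t: 2.9
tool_pos: [0.5152, 0.0251, 0.2182]
orientation: [-2.379, -2.051, 0.001]
force: [-0.2, 0.1, 0.0]
opening: 0.0933
gripper_force: 0.0
```

```bash
python3 - <<'E'
from h import *
s=read_state();snap('wrist','w2');print(s['t'],s['tool_pos'],s['orientation'],s['force'],s['q'])
for p in [(.5274,.0936,.103),(.517,.022,.103),(.508,-.038,.097),(.5125,-.0055,.103)]: print(proj('w2',p))
E
```

```text
2.9 [0.5151602  0.02513046 0.21817003] [-2.37853449e+00 -2.05060677e+00  9.44425905e-04] [-0.16747531  0.13361951  0.04082669] [-5.09921570e-02 -9.72874759e-02  1.71926004e+00  4.12601099e-04
  1.52084547e+00  9.67946421e-02]
[316.61094346 141.512273  ]
[316.81278794 233.14093028]
[316.63404041 297.85758316]
[316.28700053 265.18387178]
```

View pics/w2.png

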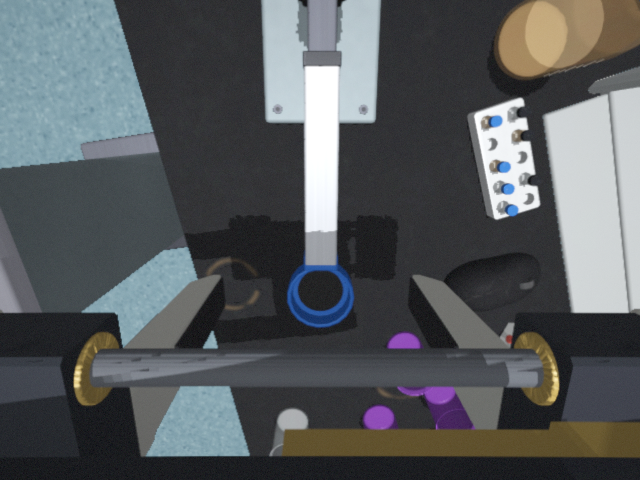

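The wrist view shows the sleeve vertical at u≈321, with its outer end at v≈266 and the ring at (320,294). The fingers' midline is at about 316, so I shift about 4 mm in tool y and go down.

Request:
carry_out(moves=[{"jaw":0.093,"dx":-0.003,"dy":0.004,"dz":0.02,"yaw":0},{"jaw":0.093,"dx":0,"dy":0,"dz":0.04,"yaw":0},{"jaw":0.093,"dx":0,"dy":0,"dz":0.04,"yaw":0},{"jaw":0.093,"dx":0,"dy":0,"dz":0.03,"yaw":0},{"jaw":0.06,"dx":0,"dy":0,"dz":0.017,"yaw":0},{"jaw":0.035,"dx":0,"dy":0,"dz":0,"yaw":0},{"jaw":0.035,"dx":0,"dy":0,"dz":0,"yaw":0},{"jaw":0.035,"dx":0,"dy":0,"dz":0,"yaw":0}], grip_force=5)

```text
t: 3.95
tool_pos: [0.5203, 0.0215, 0.0733]
orientation: [2.377, 2.051, 0.003]
force: [0.2, 1.0, 0.2]
opening: 0.0576
gripper_force: 0.0
```

Request:
carry_out(moves=[{"jaw":0.031,"dx":0,"dy":0,"dz":0,"yaw":0},{"jaw":0.027,"dx":0,"dy":0,"dz":0,"yaw":0},{"jaw":0.02,"dx":0,"dy":0,"dz":0,"yaw":0},{"jaw":0.02,"dx":0,"dy":0,"dz":0,"yaw":0}])

```text
t: 4.45
tool_pos: [0.5183, 0.0215, 0.0716]
orientation: [-2.378, -2.051, 0.002]
force: [-5.5, 0.1, 3.9]
opening: 0.0262
gripper_force: 5.0
```

Request:
carry_out(moves=[{"jaw":0.02,"dx":0,"dy":-0.002,"dz":-0.001,"yaw":0},{"jaw":0.02,"dx":0,"dy":0,"dz":0,"yaw":0},{"jaw":0.02,"dx":0,"dy":0,"dz":0,"yaw":0}])

```text
t: 4.82
tool_pos: [0.518, 0.0216, 0.0725]
orientation: [2.378, 2.051, 0.002]
force: [5.2, -0.0, -6.5]
opening: 0.0259
gripper_force: 5.0
```

Request:
carry_out(moves=[{"jaw":0.015,"dx":0,"dy":0,"dz":0,"yaw":0},{"jaw":0.015,"dx":0,"dy":0,"dz":0,"yaw":0},{"jaw":0.015,"dx":-0.001,"dy":0,"dz":0,"yaw":0},{"jaw":0.015,"dx":-0.001,"dy":0,"dz":0,"yaw":0}], grip_force=25)

```text
t: 5.32
tool_pos: [0.5179, 0.0207, 0.0725]
orientation: [2.378, 2.052, 0.005]
force: [7.2, 6.9, -7.5]
opening: 0.0259
gripper_force: 25.0
```

Request:
carry_out(moves=[{"jaw":0.015,"dx":-0.001,"dy":0.001,"dz":0.0007,"yaw":0},{"jaw":0.015,"dx":-0.001,"dy":0,"dz":0,"yaw":0},{"jaw":0.015,"dx":-0.001,"dy":0,"dz":0,"yaw":0},{"jaw":0.015,"dx":-0.001,"dy":0,"dz":0,"yaw":0},{"jaw":0.015,"dx":-0.001,"dy":0,"dz":0,"yaw":0},{"jaw":0.015,"dx":-0.001,"dy":0,"dz":0,"yaw":0}])

```text
t: 6.08
tool_pos: [0.5172, 0.0149, 0.0722]
orientation: [-2.378, -2.052, -0.003]
force: [0.1, 6.8, 1.4]
opening: 0.0256
gripper_force: 25.0
```

Request:
carry_out(moves=[{"jaw":0.015,"dx":-0.001,"dy":0,"dz":0,"yaw":0},{"jaw":0.015,"dx":-0.001,"dy":0,"dz":0,"yaw":0},{"jaw":0.015,"dx":-0.001,"dy":0,"dz":0,"yaw":0},{"jaw":0.015,"dx":-0.001,"dy":0,"dz":0,"yaw":0}])

```text
t: 6.58
tool_pos: [0.5167, 0.011, 0.0723]
orientation: [-2.378, -2.052, -0.003]
force: [-0.2, 6.5, 1.7]
opening: 0.0259
gripper_force: 25.0
```

Request:
carry_out(moves=[{"jaw":0.015,"dx":-0.001,"dy":0,"dz":0,"yaw":0},{"jaw":0.015,"dx":-0.001,"dy":0,"dz":0,"yaw":0},{"jaw":0.015,"dx":-0.001,"dy":0,"dz":0,"yaw":0},{"jaw":0.015,"dx":-0.001,"dy":0,"dz":0,"yaw":0}])

```text
t: 7.08
tool_pos: [0.5161, 0.007, 0.0722]
orientation: [-2.378, -2.052, -0.003]
force: [-0.5, 7.0, 2.7]
opening: 0.0258
gripper_force: 25.0
```

Request:
carry_out(moves=[{"jaw":0.015,"dx":-0.001,"dy":0,"dz":0,"yaw":0},{"jaw":0.015,"dx":-0.001,"dy":0,"dz":0,"yaw":0},{"jaw":0.015,"dx":-0.001,"dy":0,"dz":0,"yaw":0}])

```text
t: 7.45
tool_pos: [0.5156, 0.004, 0.0722]
orientation: [-2.378, -2.052, -0.003]
force: [-1.2, 6.5, 1.5]
opening: 0.0262
gripper_force: 25.0
```

Request:
carry_out(moves=[{"jaw":0.015,"dx":-0.001,"dy":0,"dz":0,"yaw":0},{"jaw":0.015,"dx":-0.001,"dy":0,"dz":0,"yaw":0},{"jaw":0.015,"dx":-0.001,"dy":0,"dz":0,"yaw":0}])

```text
t: 7.82
tool_pos: [0.5152, 0.0011, 0.0722]
orientation: [-2.378, -2.052, -0.003]
force: [-0.8, 4.6, 1.3]
opening: 0.0254
gripper_force: 25.0
```

Request:
carry_out(moves=[{"jaw":0.015,"dx":-0.001,"dy":0,"dz":0,"yaw":0},{"jaw":0.015,"dx":-0.001,"dy":0,"dz":0,"yaw":0}])

```text
t: 8.07
tool_pos: [0.5149, -0.0009, 0.0723]
orientation: [-2.378, -2.052, -0.003]
force: [-1.1, 7.0, 2.0]
opening: 0.0257
gripper_force: 25.0
```

Request:
carry_out(moves=[{"jaw":0.015,"dx":-0.001,"dy":0,"dz":0,"yaw":0},{"jaw":0.015,"dx":-0.001,"dy":0,"dz":0,"yaw":0},{"jaw":0.015,"dx":-0.001,"dy":0,"dz":0,"yaw":0}])

```text
t: 8.45
tool_pos: [0.5144, -0.0041, 0.0723]
orientation: [-2.378, -2.052, -0.002]
force: [-2.7, -4.6, 3.9]
opening: 0.0256
gripper_force: 25.0
```

Request:
carry_out(moves=[{"jaw":0.015,"dx":-0.001,"dy":0,"dz":0,"yaw":0},{"jaw":0.015,"dx":-0.001,"dy":0,"dz":0,"yaw":0}])

```text
t: 8.7
tool_pos: [0.514, -0.0069, 0.0722]
orientation: [-2.379, -2.052, -0.001]
force: [-2.2, 4.3, 3.5]
opening: 0.0257
gripper_force: 25.0
```

Request:
carry_out(moves=[{"jaw":0.015,"dx":-0.001,"dy":0,"dz":0,"yaw":0},{"jaw":0.015,"dx":-0.001,"dy":0,"dz":0,"yaw":0}])

```text
t: 8.95
tool_pos: [0.5138, -0.0084, 0.0722]
orientation: [-2.378, -2.052, -0.002]
force: [-1.9, 7.8, 4.3]
opening: 0.0256
gripper_force: 25.0
```

Request:
carry_out(moves=[{"jaw":0.015,"dx":-0.001,"dy":0,"dz":0,"yaw":0},{"jaw":0.015,"dx":0,"dy":0,"dz":0,"yaw":0}])

```text
t: 9.2
tool_pos: [0.5138, -0.0087, 0.0722]
orientation: [-2.377, -2.052, -0.003]
force: [-1.1, 9.4, 5.2]
opening: 0.0258
gripper_force: 25.0
```

Request:
carry_out(moves=[{"jaw":0.015,"dx":-0.0006,"dy":0,"dz":0,"yaw":0},{"jaw":0.015,"dx":0,"dy":0,"dz":0,"yaw":0}])

```text
t: 9.45
tool_pos: [0.5138, -0.0088, 0.0721]
orientation: [-2.377, -2.052, -0.004]
force: [-0.4, 11.9, 4.3]
opening: 0.0255
gripper_force: 25.0
```

Request:
carry_out(moves=[{"jaw":0.015,"dx":0.002,"dy":0,"dz":0,"yaw":0},{"jaw":0.07,"dx":0,"dy":0,"dz":0,"yaw":0},{"jaw":0.07,"dx":0,"dy":0,"dz":0,"yaw":0},{"jaw":0.07,"dx":0,"dy":0,"dz":0,"yaw":0},{"jaw":0.07,"dx":0.02,"dy":0,"dz":0,"yaw":0},{"jaw":0.07,"dx":0.03,"dy":0,"dz":0,"yaw":0},{"jaw":0.07,"dx":0.02,"dy":0,"dz":0,"yaw":0},{"jaw":0.07,"dx":0,"dy":0,"dz":0,"yaw":0}])

```text
t: 10.45
tool_pos: [0.5239, 0.0615, 0.0718]
orientation: [-2.377, -2.054, 0.0]
force: [-0.7, -0.7, 0.8]
opening: 0.0702
gripper_force: 0.0
```

```bash
python3 - <<'E'
from h import *
s=read_state();snap('wrist','w3');snap('scene','s3');snap('top','t3');print(s['t'],s['tool_pos'],s['orientation'],s['force'],s['opening'])
a=cv2.imread('pics/t3.png')[235:355,145:345];a=cv2.resize(a,(800,480),interpolation=cv2.INTER_CUBIC)
cv2.imwrite('pics/v3.png',np.vstack([a[:280],np.hstack([cv2.resize(cv2.imread('pics/w3.png'),(427,320)),cv2.resize(cv2.imread('pics/s3.png')[150:270,230:370],(373,320))])]))
for z,p in((1,(.5229,.0635,.103)),(1,(.5229-.09*.0+.0,.0635,.09))): print(proj('w3',p),proj('s3',p))
E
```

```text
10.45 [0.52391042 0.061497   0.07182379] [-2.37671483e+00 -2.05442042e+00  2.94750241e-05] [-0.66283712 -0.6566996   0.84603789] 0.07017216189340944
[308.74122111 314.43725886] [279.57162495 214.44824083]
[309.30790931 300.62322583] [280.05073277 220.4711275 ]
```

View pics/v3.png

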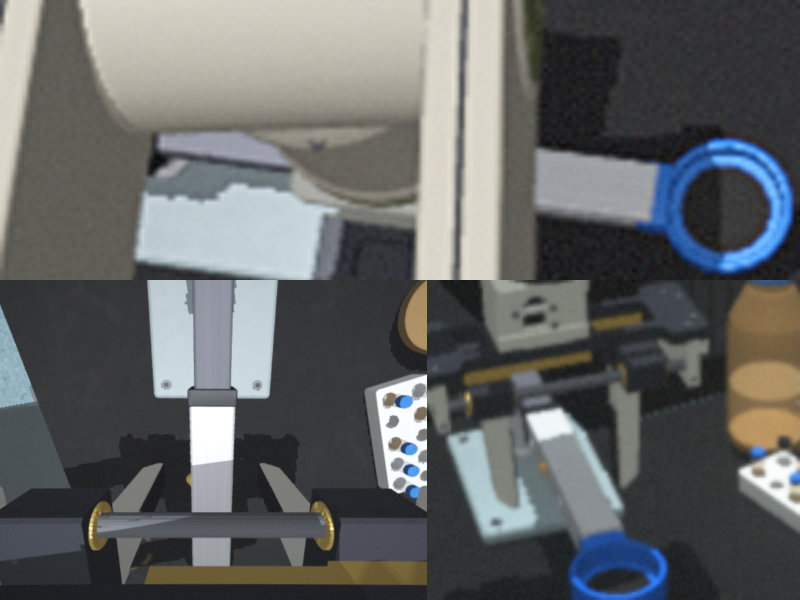

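The brass button is out in the middle hole, at wrist (284,300) and scene (273.5,220). I'll triangulate it.

```bash
python3 - <<'E'
from h import *
print(tri([('w3',283.5,300),('s3',273.5,220)]),atz('w3',284,300,.09),atz('s3',273.5,220,.09))
p=np.array([.5229,.0635,.09])-.015*np.array([.989,-.146,0]);print(p,proj('w3',p),proj('s3',p))
E
```

```text
[0.51168999 0.06678702 0.09268661] [0.51156111 0.065464   0.09      ] [0.51299163 0.07072267 0.09      ]
[0.508065 0.06569  0.09    ] [276.33513372 300.56356478] [272.05252143 222.05550106]
```

Request:
carry_out(moves=[{"jaw":0.05,"dx":0.0025,"dy":0,"dz":0,"yaw":0},{"jaw":0.035,"dx":0,"dy":0,"dz":0,"yaw":0},{"jaw":0.03,"dx":0,"dy":0,"dz":0,"yaw":0},{"jaw":0.015,"dx":0,"dy":0,"dz":0,"yaw":0},{"jaw":0.015,"dx":0,"dy":0,"dz":0,"yaw":0},{"jaw":0.015,"dx":0,"dy":0,"dz":0,"yaw":0}], grip_force=30)

```text
t: 11.35
tool_pos: [0.5244, 0.063, 0.0718]
orientation: [2.378, 2.052, 0.0]
force: [2.4, -0.7, -2.4]
opening: 0.0255
gripper_force: 30.0
```

Request:
carry_out(moves=[{"jaw":0.015,"dx":-0.001,"dy":0,"dz":0,"yaw":0},{"jaw":0.015,"dx":-0.001,"dy":0,"dz":0,"yaw":0},{"jaw":0.015,"dx":0,"dy":0,"dz":0,"yaw":0}])

```text
t: 11.72
tool_pos: [0.5243, 0.062, 0.0718]
orientation: [-2.378, -2.052, -0.003]
force: [4.6, 5.2, -4.4]
opening: 0.0256
gripper_force: 30.0
```

Request:
carry_out(moves=[{"jaw":0.015,"dx":-0.001,"dy":0,"dz":0,"yaw":0},{"jaw":0.015,"dx":0,"dy":0,"dz":0,"yaw":0}])

```text
t: 11.98
tool_pos: [0.5242, 0.0615, 0.0718]
orientation: [-2.377, -2.052, -0.003]
force: [3.9, 6.7, -4.8]
opening: 0.0255
gripper_force: 30.0
```

Request:
carry_out(moves=[{"jaw":0.015,"dx":-0.001,"dy":0.0007,"dz":0.0005,"yaw":0},{"jaw":0.015,"dx":-0.0005,"dy":0,"dz":0,"yaw":0},{"jaw":0.015,"dx":0,"dy":0,"dz":0,"yaw":0}])

```text
t: 12.35
tool_pos: [0.5242, 0.0609, 0.0717]
orientation: [-2.376, -2.051, -0.004]
force: [0.2, 11.3, 0.4]
opening: 0.0259
gripper_force: 30.0
```

Request:
carry_out(moves=[{"jaw":0.015,"dx":-0.001,"dy":0,"dz":0,"yaw":0},{"jaw":0.015,"dx":0,"dy":0,"dz":0,"yaw":0}])

```text
t: 12.6
tool_pos: [0.5241, 0.0605, 0.0716]
orientation: [-2.375, -2.051, -0.005]
force: [1.9, 14.6, -0.9]
opening: 0.0258
gripper_force: 30.0
```

Request:
carry_out(moves=[{"jaw":0.015,"dx":-0.0006,"dy":0,"dz":0,"yaw":0},{"jaw":0.015,"dx":0,"dy":0,"dz":0,"yaw":0}])

```text
t: 12.85
tool_pos: [0.5241, 0.0603, 0.0717]
orientation: [-2.375, -2.051, -0.006]
force: [0.9, 17.6, -0.3]
opening: 0.0258
gripper_force: 30.0
```

Request:
carry_out(moves=[{"jaw":0.015,"dx":-0.0004,"dy":0,"dz":0,"yaw":0},{"jaw":0.015,"dx":0,"dy":0,"dz":0,"yaw":0}])

```text
t: 13.1
tool_pos: [0.5241, 0.0603, 0.0717]
orientation: [-2.375, -2.051, -0.007]
force: [1.8, 18.5, -1.2]
opening: 0.0257
gripper_force: 30.0
```

Request:
carry_out(moves=[{"jaw":0.01,"dx":0,"dy":0,"dz":0,"yaw":0},{"jaw":0.01,"dx":-0.0005,"dy":0,"dz":0,"yaw":0},{"jaw":0.01,"dx":0,"dy":0,"dz":0,"yaw":0}], grip_force=38)

```text
t: 13.48
tool_pos: [0.5236, 0.0564, 0.0716]
orientation: [-2.378, -2.052, 0.0]
force: [-4.0, 4.2, 3.7]
opening: 0.0258
gripper_force: 38.0
```

Request:
carry_out(moves=[{"jaw":0.01,"dx":-0.001,"dy":-0.0005,"dz":0,"yaw":0},{"jaw":0.01,"dx":-0.001,"dy":0,"dz":0,"yaw":0},{"jaw":0.01,"dx":-0.001,"dy":0,"dz":0,"yaw":0},{"jaw":0.01,"dx":-0.001,"dy":0,"dz":0,"yaw":0}])

```text
t: 13.98
tool_pos: [0.523, 0.0527, 0.0717]
orientation: [-2.378, -2.052, -0.002]
force: [-0.7, 4.7, 1.0]
opening: 0.0258
gripper_force: 38.0
```

Request:
carry_out(moves=[{"jaw":0.01,"dx":-0.0012,"dy":0,"dz":0,"yaw":0},{"jaw":0.01,"dx":-0.0012,"dy":0,"dz":0,"yaw":0},{"jaw":0.01,"dx":-0.0012,"dy":0,"dz":0,"yaw":0},{"jaw":0.01,"dx":-0.0012,"dy":0,"dz":0,"yaw":0},{"jaw":0.01,"dx":-0.0012,"dy":0,"dz":0,"yaw":0},{"jaw":0.01,"dx":-0.0012,"dy":0,"dz":0,"yaw":0},{"jaw":0.01,"dx":-0.0012,"dy":0,"dz":0,"yaw":0},{"jaw":0.01,"dx":-0.0012,"dy":0,"dz":0,"yaw":0}])

```text
t: 14.98
tool_pos: [0.5215, 0.0432, 0.0717]
orientation: [-2.378, -2.052, -0.002]
force: [-0.3, 6.8, 0.5]
opening: 0.0256
gripper_force: 38.0
```

Request:
carry_out(moves=[{"jaw":0.01,"dx":-0.0012,"dy":0,"dz":0,"yaw":0},{"jaw":0.01,"dx":-0.0012,"dy":0,"dz":0,"yaw":0},{"jaw":0.01,"dx":-0.0012,"dy":0,"dz":0,"yaw":0},{"jaw":0.01,"dx":-0.0012,"dy":0,"dz":0,"yaw":0},{"jaw":0.01,"dx":-0.0012,"dy":0,"dz":0,"yaw":0},{"jaw":0.01,"dx":-0.0012,"dy":0,"dz":0,"yaw":0},{"jaw":0.01,"dx":-0.0012,"dy":0,"dz":0,"yaw":0},{"jaw":0.01,"dx":-0.0012,"dy":0,"dz":0,"yaw":0}])

```text
t: 15.98
tool_pos: [0.5201, 0.0337, 0.0717]
orientation: [-2.378, -2.052, -0.002]
force: [-1.1, 6.8, 1.9]
opening: 0.0256
gripper_force: 38.0
```

Request:
carry_out(moves=[{"jaw":0.01,"dx":-0.001,"dy":0,"dz":0,"yaw":0},{"jaw":0.01,"dx":-0.001,"dy":0,"dz":0,"yaw":0},{"jaw":0.01,"dx":-0.001,"dy":0,"dz":0,"yaw":0},{"jaw":0.01,"dx":-0.001,"dy":0,"dz":0,"yaw":0},{"jaw":0.01,"dx":-0.001,"dy":0,"dz":0,"yaw":0},{"jaw":0.01,"dx":-0.001,"dy":0,"dz":0,"yaw":0},{"jaw":0.01,"dx":-0.001,"dy":0,"dz":0,"yaw":0}])

```text
t: 16.85
tool_pos: [0.519, 0.0256, 0.0717]
orientation: [2.378, 2.052, -0.001]
force: [-1.9, 0.6, 4.1]
opening: 0.0253
gripper_force: 38.0
```

Request:
carry_out(moves=[{"jaw":0.01,"dx":-0.001,"dy":0,"dz":0,"yaw":0},{"jaw":0.01,"dx":-0.001,"dy":0,"dz":0,"yaw":0},{"jaw":0.01,"dx":-0.001,"dy":0,"dz":0,"yaw":0}])

```text
t: 17.23
tool_pos: [0.5186, 0.0235, 0.0716]
orientation: [-2.378, -2.052, -0.001]
force: [-2.7, 4.9, 5.0]
opening: 0.0259
gripper_force: 38.0
```

Request:
carry_out(moves=[{"jaw":0.01,"dx":-0.001,"dy":0,"dz":0,"yaw":0},{"jaw":0.01,"dx":0,"dy":0,"dz":0,"yaw":0}])

```text
t: 17.48
tool_pos: [0.5186, 0.0231, 0.0716]
orientation: [-2.378, -2.052, -0.002]
force: [-2.9, 7.0, 4.7]
opening: 0.0262
gripper_force: 38.0
```

Request:
carry_out(moves=[{"jaw":0.01,"dx":-0.0008,"dy":0,"dz":0,"yaw":0},{"jaw":0.01,"dx":0,"dy":0,"dz":0,"yaw":0}])

```text
t: 17.73
tool_pos: [0.5185, 0.0229, 0.0716]
orientation: [-2.377, -2.052, -0.003]
force: [-1.0, 9.3, 3.9]
opening: 0.0261
gripper_force: 38.0
```

Request:
carry_out(moves=[{"jaw":0.01,"dx":0.0018,"dy":0,"dz":0,"yaw":0},{"jaw":0.07,"dx":0,"dy":0,"dz":0,"yaw":0},{"jaw":0.08,"dx":0,"dy":0,"dz":0,"yaw":0},{"jaw":0.08,"dx":0,"dy":0,"dz":0,"yaw":0},{"jaw":0.08,"dx":0,"dy":0,"dz":-0.05,"yaw":0},{"jaw":0.08,"dx":-0.02,"dy":0,"dz":-0.05,"yaw":0},{"jaw":0.08,"dx":-0.03,"dy":0,"dz":-0.05,"yaw":0},{"jaw":0.08,"dx":-0.018,"dy":0,"dz":0,"yaw":0}], grip_force=10)

```text
t: 18.73
tool_pos: [0.5113, -0.0458, 0.2268]
orientation: [2.373, 2.047, 0.009]
force: [0.9, 0.2, 0.0]
opening: 0.0797
gripper_force: 0.0
```

Request:
carry_out(moves=[{"jaw":0.08,"dx":0,"dy":0,"dz":0,"yaw":0},{"jaw":0.08,"dx":0,"dy":0,"dz":0,"yaw":0}])

```text
t: 18.98
tool_pos: [0.5077, -0.0434, 0.2195]
orientation: [-2.377, -2.05, 0.003]
force: [0.6, 0.4, -0.4]
opening: 0.0799
gripper_force: 0.0
```

```bash
python3 - <<'E'
from h import *
s=read_state();snap('wrist','w4');snap('scene','s4');print(s['t'],s['tool_pos'],s['orientation'],s['force'],s['opening'])
cv2.imwrite('pics/v4.png',np.hstack([cv2.imread('pics/w4.png')[0:340,200:440][:, :].repeat(1,0),cv2.resize(cv2.imread('pics/s4.png')[170:290,230:410],(510,340))]))
for p in[(.5117,.0665,.09),(.499,-.108,.097),(.499,-.108,.081)]:print(proj('w4',p),proj('s4',p))
E
```

```text
18.975 [ 0.50766395 -0.04337646  0.21945268] [-2.37672366 -2.05037149  0.0026738 ] [ 0.57756847  0.40959883 -0.38149321] 0.07994335700330661
[298.63218452  87.61148529] [273.73300806 221.30738168]
[315.44228424 298.99275325] [309.03476474 274.13252716]
[315.52604935 291.38114112] [309.39170217 282.03622961]
```

View pics/v4.png

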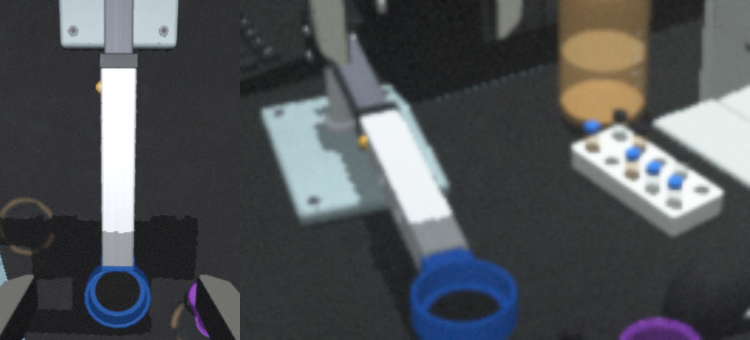

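The button is fully out at wrist (299,87), about 21 mm from the sleeve's inner end, so it's in the last hole and the arm is locked. Now I go above the beaker.

Request:
carry_out(moves=[{"jaw":0.08,"dx":-0.0425,"dy":-0.0068,"dz":0,"yaw":0},{"jaw":0.08,"dx":-0.0425,"dy":-0.0068,"dz":0,"yaw":0},{"jaw":0.08,"dx":-0.0425,"dy":-0.0068,"dz":0,"yaw":0},{"jaw":0.08,"dx":-0.0425,"dy":-0.0068,"dz":0,"yaw":0},{"jaw":0.08,"dx":-0.0425,"dy":-0.0067,"dz":0,"yaw":0},{"jaw":0.08,"dx":0,"dy":0,"dz":0,"yaw":0},{"jaw":0.08,"dx":0,"dy":0,"dz":0,"yaw":0}])

```text
t: 19.95
tool_pos: [0.444, -0.2483, 0.2207]
orientation: [-2.377, -2.051, -0.0]
force: [0.3, -0.2, -0.5]
opening: 0.0796
gripper_force: 0.0
```

```bash
cat > ringfit.py <<'E'
from h import *
from scipy.optimize import least_squares
def bluemask(f):
    h=cv2.cvtColor(cv2.imread('pics/'+f+'.png'),cv2.COLOR_BGR2HSV)
    return cv2.inRange(h,(100,120,50),(125,255,255))
def ext(f,box):
    u0,u1,v0,v1=box;m=np.zeros((480,640),np.uint8);m[v0:v1,u0:u1]=bluemask(f)[v0:v1,u0:u1]
    n,l,st,_=cv2.connectedComponentsWithStats(m);i=1+np.argmax(st[1:,4]);x,y,w,h,_=st[i]
    return np.array([x-.5,x+w-.5,y-.5,y+h-.5])
def model(f,x,y):
    a=np.linspace(0,2*np.pi,90)
    P=np.array([proj(f,(x+.0295*np.cos(t),y+.0295*np.sin(t),z)) for z in(.077,.097) for t in a])
    return np.array([P[:,0].min(),P[:,0].max(),P[:,1].min(),P[:,1].max()])
def fit(f,box,use):
    e=ext(f,box);r=least_squares(lambda p:(model(f,*p)-e)[use],[.5,-.1],diff_step=1e-3);return e,r.x.round(4),r.fun.round(1)
E
python3 - <<'E'
from ringfit import *
s=read_state();snap('wrist','w5');snap('top','t5');snap('scene','s5');print(s['t'],s['tool_pos'],s['force'])
print('top',fit('t5',(300,400,250,330),[1,2,3]))
print('scene',fit('s5',(270,350,230,320),[0,1,3]))
print('wrist w4',fit('w4',(270,350,250,340),[0,1,3]))
print(proj('w5',(.4435,-.2487,.06)),proj('t5',s['tool_pos']))
cv2.imwrite('pics/v5.png',np.hstack([cv2.imread('pics/w5.png')[80:480],cv2.resize(cv2.imread('pics/t5.png')[240:360,360:400+48],(160,400))[:, :160]]))
E
```

```text
19.95 [ 0.44399247 -0.24832003  0.22067529] [ 0.33537918 -0.24033961 -0.4641201 ]
top (array([325.5, 365.5, 271.5, 306.5]), array([ 0.4985, -0.1081]), array([-0. ,  0.7, -0.7]))
scene (array([288.5, 328.5, 256.5, 294.5]), array([ 0.5   , -0.1036]), array([ 1. , -1. ,  0.1]))
wrist w4 (array([283.5, 349.5, 254.5, 328.5]), array([ 0.5   , -0.1079]), array([-0.4,  0.4,  0. ]))
[313.87912597 218.01440447] [448.05858485 311.43432067]
```

View pics/w5.png

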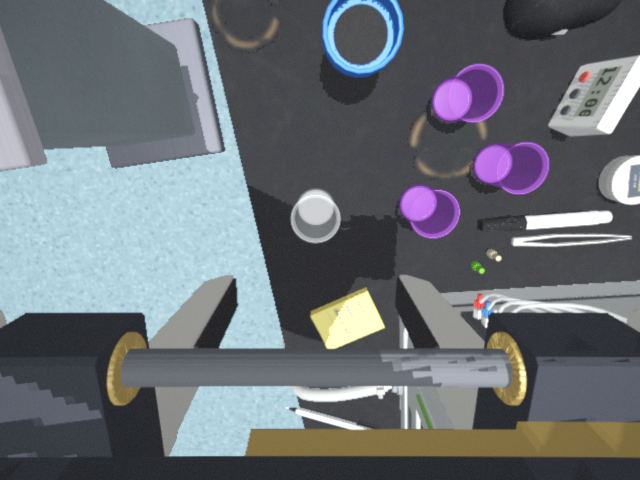

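```bash
python3 - <<'E'
from h import *
for z in(.06,.0): print(z,[proj('w5',(.4435+.023*a,-.2487+.023*b,z)).round(1).tolist() for a,b in((0,0),(1,0),(-1,0),(0,1),(0,-1))])
E
```

```text
0.06 [[313.9, 218.0], [338.2, 214.5], [289.7, 221.5], [310.2, 193.9], [317.4, 241.3]]
0.0 [[314.3, 205.9], [335.0, 202.9], [293.6, 208.9], [311.1, 185.1], [317.3, 225.9]]
```

The wrist view shows the glass beaker's rim centred at (316,216), within about 1 mm of the prediction, with the purple ones clear of the fingers. I descend and grip it gently.

Request:
carry_out(moves=[{"jaw":0.07,"dx":0,"dy":0,"dz":0.04,"yaw":0},{"jaw":0.07,"dx":0,"dy":0,"dz":0.04,"yaw":0},{"jaw":0.07,"dx":0,"dy":0,"dz":0.04,"yaw":0},{"jaw":0.07,"dx":0,"dy":0,"dz":0.04,"yaw":0},{"jaw":0.07,"dx":0,"dy":0,"dz":0.02,"yaw":0},{"jaw":0.07,"dx":0,"dy":0,"dz":0.0145,"yaw":0},{"jaw":0.07,"dx":0,"dy":0,"dz":0,"yaw":0},{"jaw":0.07,"dx":0,"dy":0,"dz":0,"yaw":0}])

```text
t: 21.1
tool_pos: [0.4448, -0.2495, 0.0281]
orientation: [2.377, 2.052, 0.001]
force: [0.3, -0.2, 0.9]
opening: 0.0705
gripper_force: 0.0
```

Request:
carry_out(moves=[{"jaw":0.06,"dx":0,"dy":0,"dz":0,"yaw":0},{"jaw":0.053,"dx":0,"dy":0,"dz":0,"yaw":0},{"jaw":0.05,"dx":0,"dy":0,"dz":0,"yaw":0},{"jaw":0.047,"dx":0,"dy":0,"dz":0,"yaw":0},{"jaw":0.04,"dx":0,"dy":0,"dz":0,"yaw":0},{"jaw":0.04,"dx":0,"dy":0,"dz":0,"yaw":0},{"jaw":0.04,"dx":0,"dy":0,"dz":0,"yaw":0}], grip_force=6)

```text
t: 21.98
tool_pos: [0.4439, -0.2493, 0.027]
orientation: [-2.378, -2.052, 0.0]
force: [-1.3, 0.3, 1.5]
opening: 0.0455
gripper_force: 6.0
```

Request:
carry_out(moves=[{"jaw":0.04,"dx":0,"dy":0,"dz":-0.015,"yaw":0},{"jaw":0.04,"dx":0,"dy":0,"dz":-0.03,"yaw":0},{"jaw":0.04,"dx":0,"dy":0,"dz":-0.04,"yaw":0},{"jaw":0.04,"dx":0,"dy":0,"dz":-0.035,"yaw":0},{"jaw":0.04,"dx":0,"dy":0,"dz":-0.015,"yaw":0},{"jaw":0.04,"dx":0,"dy":0,"dz":0,"yaw":0}])

```text
t: 22.72
tool_pos: [0.4446, -0.2497, 0.1631]
orientation: [2.377, 2.051, 0.001]
force: [-0.0, -0.0, -1.0]
opening: 0.0456
gripper_force: 6.0
```

Request:
carry_out(moves=[{"jaw":0.04,"dx":0.015,"dy":0.003,"dz":0,"yaw":0},{"jaw":0.04,"dx":0.03,"dy":0.007,"dz":0,"yaw":0},{"jaw":0.04,"dx":0.03,"dy":0.007,"dz":0,"yaw":0},{"jaw":0.04,"dx":0.03,"dy":0.007,"dz":0,"yaw":0},{"jaw":0.04,"dx":0.03,"dy":0.007,"dz":0,"yaw":0},{"jaw":0.04,"dx":0.014,"dy":0.003,"dz":0,"yaw":0},{"jaw":0.04,"dx":0,"dy":0,"dz":0,"yaw":0},{"jaw":0.04,"dx":0,"dy":0,"dz":0,"yaw":0}])

```text
t: 23.72
tool_pos: [0.4989, -0.1073, 0.1614]
orientation: [-2.378, -2.052, 0.001]
force: [-0.3, 0.2, -0.0]
opening: 0.0457
gripper_force: 6.0
```

```bash
python3 - <<'E'
from ringfit import *
s=read_state();snap('wrist','w6');snap('top','t6');snap('scene','s6');print(s['t'],s['tool_pos'],s['force'],s['opening'])
x,y,z=s['tool_pos'];b=z-.027
print('scene ring',fit('s6',(270,350,230,330),[0,1,3]))
for zz in (b,b+.06): print('bk scene',proj('s6',(x,y,zz)),[proj('s6',(x+.023*a,y+.023*c,zz)).round(1).tolist() for a,c in((1,0),(-1,0),(0,1),(0,-1))],'wrist',proj('w6',(x,y,zz)))
c=cv2.resize(cv2.imread('pics/s6.png')[200:320,255:365],None,fx=4.5,fy=4.5,interpolation=cv2.INTER_CUBIC)
w=cv2.resize(cv2.imread('pics/w6.png')[200:400,250:380],None,fx=2.25,fy=2.7,interpolation=cv2.INTER_CUBIC)
print(c.shape,w.shape)
cv2.imwrite('pics/v6.png',np.hstack([c,w]))
E
```

```text
23.725 [ 0.49893335 -0.1073257   0.16144656] [-0.28406997  0.20856867 -0.02338726] 0.045695336892852906
scene ring (array([288.5, 327.5, 259.5, 294.5]), array([ 0.4994, -0.1031]), array([ 0.5, -0.5,  0. ]))
bk scene [307.93479348 254.64870045] [[321.5, 250.3], [294.1, 259.1], [301.5, 246.7], [314.7, 262.9]] wrist [312.95239956 268.64041478]
bk scene [306.44027154 221.4256508 ] [[320.7, 217.2], [291.9, 225.7], [299.7, 213.9], [313.5, 229.3]] wrist [311.62155981 320.53751579]
(540, 495, 3) (540, 292, 3)
```

View pics/v6.png

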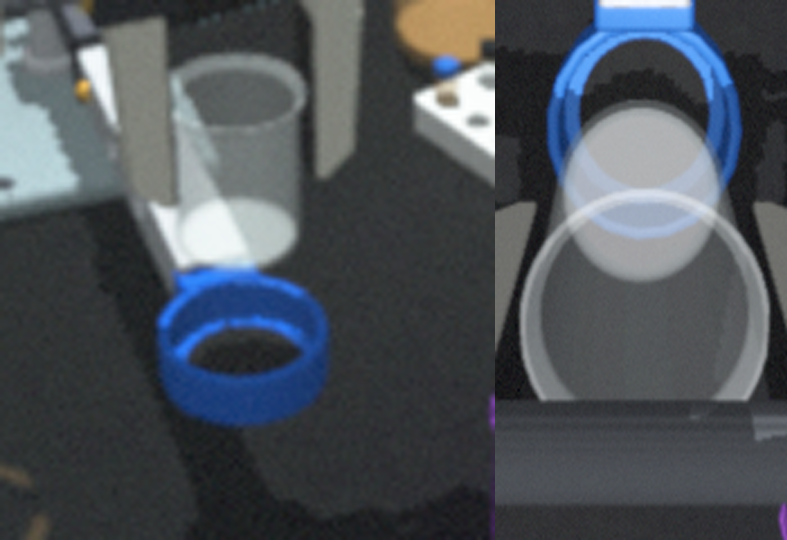

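The beaker hangs upright above the ring: scene rim centre (308.3,220.4), base (308.3,251.8), wrist base disc (315.3,271.5). Next I work out the offset from the ring.

```bash
python3 - <<'E'
from ringfit import *
b=.1614-.027
print('rim scene',atz('s6',308.3,220.4,b+.06),'base scene',atz('s6',308.3,251.8,b+.003),'base wrist',atz('w6',315.3,271.5,b+.003))
print('ring scene',fit('s6',(270,350,230,330),[0,1,3])[1], 'ring rim scene', atz('s6',255+243/4.5,200+320/4.5,.097))
print('ring wrist rim lateral',atz('w6',316.2,200+125/2.7,.09), fit('w6',(250,390,200,300),[0,1]))
E
```

```text
rim scene [ 0.5024834  -0.10612392  0.1944    ] base scene [ 0.50090966 -0.10473069  0.1374    ] base wrist [ 0.50019576 -0.10812364  0.1374    ]
ring scene [ 0.4994 -0.1031] ring rim scene [ 0.50219096 -0.10126207  0.097     ]
ring wrist rim lateral [ 0.50070498 -0.10803043  0.09      ] (array([271.5, 359.5, 199.5, 268.5]), array([ 0.5018, -0.0972]), array([0., 0.]))
```

Request:
carry_out(moves=[{"jaw":0.04,"dx":0.001,"dy":0,"dz":0.012,"yaw":0},{"jaw":0.04,"dx":0,"dy":0,"dz":0.012,"yaw":0},{"jaw":0.04,"dx":0,"dy":0,"dz":0.008,"yaw":0},{"jaw":0.04,"dx":0,"dy":0,"dz":0,"yaw":0}])

```text
t: 24.38
tool_pos: [0.4987, -0.1056, 0.1286]
orientation: [-2.377, -2.051, 0.002]
force: [-0.3, 0.0, -0.8]
opening: 0.0453
gripper_force: 6.0
```

Request:
carry_out(moves=[{"jaw":0.04,"dx":0,"dy":0,"dz":0.002,"yaw":0},{"jaw":0.04,"dx":0,"dy":0,"dz":0.002,"yaw":0},{"jaw":0.04,"dx":0,"dy":0,"dz":0.002,"yaw":0},{"jaw":0.04,"dx":0,"dy":0,"dz":0.001,"yaw":0}])

```text
t: 24.88
tool_pos: [0.4995, -0.1058, 0.1229]
orientation: [2.379, 2.052, -0.0]
force: [1.0, 0.4, 0.5]
opening: 0.0458
gripper_force: 6.0
```

Request:
carry_out(moves=[{"jaw":0.04,"dx":0,"dy":0,"dz":0.002,"yaw":0},{"jaw":0.04,"dx":0,"dy":0,"dz":0.002,"yaw":0},{"jaw":0.04,"dx":0,"dy":0,"dz":0.001,"yaw":0}])

```text
t: 25.25
tool_pos: [0.4994, -0.1058, 0.1178]
orientation: [-2.378, -2.052, 0.0]
force: [0.2, -1.1, -1.0]
opening: 0.0455
gripper_force: 6.0
```

Request:
carry_out(moves=[{"jaw":0.04,"dx":0,"dy":0,"dz":0.002,"yaw":0},{"jaw":0.04,"dx":0,"dy":0,"dz":0.002,"yaw":0},{"jaw":0.04,"dx":0,"dy":0,"dz":0.001,"yaw":0},{"jaw":0.04,"dx":0,"dy":0,"dz":0,"yaw":0}])

```text
t: 25.75
tool_pos: [0.4995, -0.1058, 0.1128]
orientation: [-2.378, -2.052, 0.0]
force: [-0.9, -1.2, -0.4]
opening: 0.0455
gripper_force: 6.0
```

Request:
carry_out(moves=[{"jaw":0.04,"dx":0,"dy":0,"dz":0.001,"yaw":0},{"jaw":0.04,"dx":0,"dy":0,"dz":0.001,"yaw":0},{"jaw":0.04,"dx":0,"dy":0,"dz":0,"yaw":0}])

```text
t: 26.12
tool_pos: [0.4995, -0.1058, 0.1108]
orientation: [-2.378, -2.052, 0.0]
force: [-1.0, 0.2, -0.5]
opening: 0.0457
gripper_force: 6.0
```

Request:
carry_out(moves=[{"jaw":0.04,"dx":0,"dy":0,"dz":0.001,"yaw":0},{"jaw":0.04,"dx":0,"dy":0,"dz":0.0005,"yaw":0},{"jaw":0.04,"dx":0,"dy":0,"dz":0,"yaw":0}])

```text
t: 26.5
tool_pos: [0.4995, -0.1058, 0.1094]
orientation: [-2.379, -2.052, 0.0]
force: [-0.5, 0.9, -1.0]
opening: 0.0455
gripper_force: 6.0
```

Request:
carry_out(moves=[{"jaw":0.04,"dx":0,"dy":0,"dz":0.0006,"yaw":0},{"jaw":0.04,"dx":0,"dy":0,"dz":0,"yaw":0}])

```text
t: 26.75
tool_pos: [0.4995, -0.1058, 0.1088]
orientation: [-2.379, -2.052, 0.0]
force: [0.1, 0.3, 0.3]
opening: 0.0455
gripper_force: 6.0
```

Request:
carry_out(moves=[{"jaw":0.04,"dx":0,"dy":0,"dz":0.0006,"yaw":0},{"jaw":0.04,"dx":0,"dy":0,"dz":0,"yaw":0}])

```text
t: 27.0
tool_pos: [0.4995, -0.1058, 0.1082]
orientation: [-2.378, -2.052, 0.0]
force: [0.0, 0.7, -0.5]
opening: 0.0458
gripper_force: 6.0
```

Request:
carry_out(moves=[{"jaw":0.04,"dx":0,"dy":0,"dz":0.0005,"yaw":0},{"jaw":0.04,"dx":0,"dy":0,"dz":0,"yaw":0}])

```text
t: 27.25
tool_pos: [0.4996, -0.1058, 0.1078]
orientation: [2.378, 2.052, 0.0]
force: [-0.3, 1.2, 0.8]
opening: 0.0451
gripper_force: 6.0
```

Request:
carry_out(moves=[{"jaw":0.04,"dx":0,"dy":0,"dz":0.0005,"yaw":0},{"jaw":0.04,"dx":0,"dy":0,"dz":0,"yaw":0}])

```text
t: 27.5
tool_pos: [0.4997, -0.1059, 0.1076]
orientation: [2.378, 2.052, 0.0]
force: [-1.6, 0.8, 3.2]
opening: 0.0455
gripper_force: 6.0
```

```bash
python3 - <<'E'
from h import *
F=[]
for i in range(6): read_camera('top'); s=read_state(); F.append(s['force'])
print(np.mean(F,0),np.std(F,0),s['tool_pos'],s['t'])
E
```

```text
[-1.60425556  0.35699857  4.65780118] [0.57124839 0.78573805 0.50451147] [ 0.49970746 -0.10590488  0.10752606] 27.8
```

Request:
carry_out(moves=[{"jaw":0.04,"dx":0,"dy":0,"dz":-0.0006,"yaw":0},{"jaw":0.048,"dx":0,"dy":0,"dz":0,"yaw":0},{"jaw":0.055,"dx":0,"dy":0,"dz":0,"yaw":0},{"jaw":0.07,"dx":0,"dy":0,"dz":0,"yaw":0},{"jaw":0.075,"dx":0,"dy":0,"dz":0,"yaw":0},{"jaw":0.075,"dx":0,"dy":0,"dz":-0.01,"yaw":0},{"jaw":0.075,"dx":0,"dy":0,"dz":-0.04,"yaw":0},{"jaw":0.075,"dx":0,"dy":0,"dz":-0.05,"yaw":0}])

```text
t: 28.8
tool_pos: [0.4987, -0.1056, 0.2085]
orientation: [-2.377, -2.051, 0.002]
force: [0.3, -0.6, 0.2]
opening: 0.075
gripper_force: 0.0
```

Request:
carry_out(moves=[{"jaw":0.075,"dx":0,"dy":0,"dz":-0.03,"yaw":0},{"jaw":0.075,"dx":-0.04,"dy":-0.04,"dz":0,"yaw":0},{"jaw":0.075,"dx":-0.04,"dy":-0.04,"dz":0,"yaw":0},{"jaw":0.075,"dx":-0.04,"dy":-0.03,"dz":0,"yaw":0},{"jaw":0.075,"dx":0,"dy":0,"dz":0,"yaw":0},{"jaw":0.075,"dx":0,"dy":0,"dz":0,"yaw":0}])

```text
t: 29.55
tool_pos: [0.3735, -0.2084, 0.2385]
orientation: [2.379, 2.051, 0.001]
force: [0.3, 0.9, 0.9]
opening: 0.0751
gripper_force: 0.0
```

```bash
python3 - <<'E'
from ringfit import *
s=read_state();snap('top','t7');snap('scene','s7');print(s['t'],s['tool_pos'],s['force'])
print('ring top',fit('t7',(300,400,250,330),[1,2,3]),'scene',fit('s7',(270,350,230,330),[0,1,3]))
x,y=.4995,-.106
# compare ring-area brightness profile along expected beaker rim circle vs before
a=np.linspace(0,2*np.pi,60)
for f in('t7','t5','s7','s5'):
    g=cv2.cvtColor(cv2.imread('pics/'+f+'.png'),cv2.COLOR_BGR2GRAY).astype(float)
    best=[]
    for ex in np.arange(-.012,.0121,.002):
        for ey in np.arange(-.012,.0121,.002):
            v=[]
            for t in a:
                u,w=proj(f,(x+ex+.022*np.cos(t),y+ey+.022*np.sin(t),.141));v.append(g[int(round(w)),int(round(u))])
            best.append((np.mean(v),np.std(v),round(ex,3),round(ey,3)))
    print(f,max(best))
E
```

```text
29.55 [ 0.37351886 -0.20843473  0.23854763] [0.34600398 0.89542464 0.89824735]
ring top (array([325.5, 365.5, 273.5, 306.5]), array([ 0.4967, -0.108 ]), array([ 0. , -0.3,  0.3])) scene (array([288.5, 328.5, 263.5, 294.5]), array([ 0.5   , -0.1036]), array([ 1. , -1. ,  0.1]))
t7 (np.float64(173.7), np.float64(18.916747430077223), np.float64(-0.002), np.float64(0.002))
t5 (np.float64(155.5), np.float64(12.348414203181449), np.float64(-0.01), np.float64(0.004))
s7 (np.float64(168.78333333333333), np.float64(49.69040540072992), np.float64(0.0), np.float64(0.002))
s5 (np.float64(147.25), np.float64(90.53592749106107), np.float64(0.0), np.float64(0.012))
```

```bash
python3 -c "
from plant import *
print(close_job())"
```

```text
the job is handed in; nothing more can be done
None
```

The arm is drawn out and locked at its longest setting, with the button seen out in the last hole. The glass beaker stands in the ring; its rim showed at the expected height in both cameras. The vial block, mouse and timer were never approached, and I handed the job in at about 30 s.

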